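Ready two seasoning cups and open the canister with the unknown thread

ROBOT

A 7-joint arm with a two-finger parallel gripper is mounted at the origin on the work surface. World frame = base frame: x ahead of the robot, y to its left, z up, the work surface at z = 0. Lengths are in mm, angles in rad, forces in N, time in s.
With the tool pointing down it reaches from about 400 to 875 mm from the base axis. Payload 6.5 kg.
Tool frame: the origin (TCP) lies between the finger pads; the fingertips stand 19 mm ahead of it and the grasp point (between the pads) is the TCP; z points along the fingers, y is the line along which they close (so a half turn about z gives the same grasp; the last joint's range is limited). The gripper opens to 88 mm and grips with 3 to 60 N. Pads are 18 mm wide; open, the fingers measure 123 mm over their backs; the gripper's body (75 mm by 187 mm) begins 45 mm behind the grasp point.
Start: joints at [1.261, 0.536, -0.004, 1.538, 0.003, 1.067, -0.071], TCP at [156.902, -630.771, 257.716] pointing down, gripper open.
Joint ranges: [-2.7, 2.7], [-0.37, 2.16], [-1.27, 1.26], [0.24, 2.4], [-1.31, 4.45], [0.19, 1.91], [-2.76, 2.76]. Speed limits (rad/s): [2.39, 2.39, 3.14, 3.14, 3.14, 3.14, 3.14].

INTERFACE

Orientations are given as a 3x3 rotation matrix whose columns are the frame's x, y, z axes.
In Python, from plant import manip gives the robot as it stands. The module is installed in compiled form; this text tells all that it offers.
- The arm moves only by the shell command python3 -m handwheel 'ROWS' [FORCE]. ROWS is JSON, a list of rows, each an object with "turn": the turn, a rotation vector about the tool's x, y, z in units of 8 degrees (1.0 is 8 degrees), a list of three; "translation": the shift along the tool's x, y, z in units of 30 mm (1.0 is 30 mm), a list of three; "gripper": the opening, from 0 (shut) to 1 (fully open). A call has 1 to 12 rows; each row shifts and turns the commanded pose from where the row before left it, along the tool's axes as they then stand; what a row does not reach is not made up. A row lasts 1/8 s, in which the tool goes at most 62.5 mm and 10.7 degrees, less where a joint would pass 70% of its speed; a pose out of reach is approached as far as the arm can. A call is refused whole if a number of a shift passes 1 or a number of a turn 1, either way. A call with a gripper value outside its range is refused whole. The fingers move at their own pace and stop on an object; FORCE is the grip in N (left out, the last holds). Time passes only in rows, so rows that do not move let the fingers close. It gives the time, the measured TCP pose, the force, the opening and the grip force at its end, in the units of the state.
- manip.sense(): the state, without advancing time (a new reading comes with each control period).
- manip.read_camera(name): name is "scene" or "top" or "wrist"; returns (picture, depth): 400x640x3 uint8, red, green, blue; 400x640 float32, mm along the optical axis (not along the pixel's ray), 0 where there is no reading.
- manip.camera_info(name): a dict with "mtx" (3x3 intrinsics, pixels), "R" (3x3) and "t" (3): a world point X has camera coordinates R X + t; the wrist camera has in their place "T_tool_cam" (4x4, takes a point from camera to tool coordinates, whose origin is the TCP and whose axes are the flange's). Camera axes: x right, y down, z forward; pixel columns grow to the right and rows downward; lengths in mm; the calibration is good to about 2 mm. A picture is of the moment at which its call begins: read the wrist's pose just before it. camera_info takes no time and is no camera call.
- manip.finish_job(): hands the job in; it is judged then, once.
Trained networks look in the newest picture that a camera, given by its name, has taken for a name from the list of things; names that differ only in an ending like _2 or _b are one class to them, and where a whole thing is asked for, a point or a joint stands for the part that bears it (a point fixed in the world has none). Each returns a list of dicts, best first, with "score" (0 to 1); they miss things now and then, are a little off and sometimes report something else, mostly with a low value. They report only what shows in the picture. A call takes as long as a camera call. They do not tell look-alikes from the thing itself.
- manip.recognise(name, camera): "location" ([x, y, z] in mm, in world coordinates, good to about 4 mm: the middle of the surface that is visible of it).
- manip.cut_out(name, camera): "pixels" (400x640 bool, what is visible of it).
- manip.spot_point(name, camera): "location" ([x, y, z] in mm, in world coordinates, good to about 4 mm: a listed point, or the origin of a listed thing).
The state is a dict: "t": time; "q": joint angles; "dq": joint speeds; "effort": joint torques, N m; "tcp_pos": TCP position; "tool_rot": TCP orientation; "ft_force": force on the tool from outside, world axes, zero at the start; "ft_torque": the same for the moment, N m; "finger_gap": finger opening in mm; "grip_force": force on a finger pad.
Only numpy, scipy, OpenCV 4.12 (cv2) and the standard library are available. Lean on these libraries where they do the work, as an engineer would, in place of code of your own. Each camera call takes 0.05 s, during which the arm holds its last target. There are 200 camera calls.

TASK

Get ready to refill the seasoning cups: first stand the red-banded cup upright, fully down in rack pocket 1 (one dot) and let it go, then the blue-banded cup in pocket 2 (two dots) in the same way. Then take the black cap off the orange canister - nobody knows which way its quick thread runs, so try loosening it both ways - and finish while still holding the cap in the gripper, level and still, lifted about 6 cm or more straight up off the canister. Leave the green canister's cap, the salt jar and the spatula where they are.

Things in the scene. Friction and masses are not known exactly. Their poses are not given: they have to be found in the camera images.
- cup_red: open steel seasoning cup with a red band at mid-height, loose, 36 mm outer diameter, 75 mm tall, 2.5 mm wall, about 60 g, standing upright. Origin: centre of its underside, z up. The outside can be gripped anywhere from above.
- cup_blue: the same cup with a blue band; same size, same origin.
- rack: fixed white block, 90 (x) x 190 (y) x 35 mm high, with three round pockets in a row along its y, 60 mm apart, each 42 mm wide, chamfered, 30 mm deep (floor 5 mm up): a seated cup stands 45 mm out of it. One, two or three black dots on top, towards the block's -x edge, number the pockets. Origin: centre of the underside; z up. At yaw 0 its -x edge faces the robot.
- pocket1 (a point): centre of the mouth of pocket 1 (one dot), at the block's top, 35 mm above the table; at block x +10 mm, y +60 mm.
- pocket2 (a point): centre of the mouth of pocket 2 (two dots), at block x +10 mm, y 0. (Pocket 3, three dots, at y -60 mm, stays empty.)
- can_orange: fixed orange seasoning canister, 80 mm diameter (foot flange 96 mm), shoulder 105 mm high, above it a steel neck 32 mm in diameter (43 mm over its thread) up to the mouth. Origin: centre of the underside, z up. It stands in one of two places, the green one in the other.
- mouth (a point): centre of the orange canister's mouth, 135 mm above the table. Its quick thread is of unknown hand, new each time. Turned the right way the cap runs freely, lifts straight off after 45 to 66 degrees and meets a hard stop only beyond 125; the wrong way it meets a hard stop within 25 degrees, felt as a moment about the vertical over 0.2 Nm; gripped at 10 to 15 N it then slips in the fingers
- cap_orange: round ribbed black cap on the orange canister, 56 mm diameter, 24 mm tall, about 80 g, a thin white disc on top; a loose body. Origin: centre of its lower rim, z up; screwed on, that is 117 mm above the table, its top at 141 mm, 12 mm of neck showing below. It does not rise as it turns; locked, it gives only 2 mm when pulled; free, it lifts with under 8 N.
- can_green: fixed green canister of the same make and size, same origin; not used.
- cap_green: the green canister's cap, same as the other; to be left alone.
- salt_jar: closed salt jar with a red lid, 60 mm diameter, 90 mm tall, loose bystander. Origin: centre of the underside.
- spatula: spatula lying flat on the table roughly along y, loose bystander. Origin at its middle, on its underside.
Not all that is in view belongs to the job. Leave any yellow look-alike of the cup_blue alone.

How it is judged (in metres and radians):
On the way, in this order (a step that is already met when the one before it is completed fails the run):
1. the red-banded cup is fully down and upright in pocket 1, let go (horizontal distance between cup_red and pocket1 below 0.006 m and z of cup_red in the frame of rack below 0.01 m and angle between cup_red's own z axis and vertical below 0.1 rad and contact force between the fingers and cup_red below 0.05 N), for 0.2 s.
2. then the blue-banded cup is fully down and upright in pocket 2, let go (horizontal distance between cup_blue and pocket2 below 0.006 m and z of cup_blue in the frame of rack below 0.01 m and angle between cup_blue's own z axis and vertical below 0.1 rad and contact force between the fingers and cup_blue below 0.05 N), for 0.2 s.
3. then the cap is off the orange canister, in the gripper (z of cap_orange in the frame of can_orange above 0.16 m and contact force between cap_orange and can_orange below 0.05 N and contact force between the fingers and cap_orange above 0.5 N), for 0.2 s.
At the end, for the whole second after the job is handed in: Gripper holds the orange canister's cap level (0.25 rad), still (0.03 m/s), rim 25 mm or more above the mouth (under 400 mm high), within 60 mm of the axis, not touching the canister; red cup in pocket 1, blue in 2: within 6 mm of centre, underside under 10 mm high, upright to 0.1 rad (all of step 3 and z of cap_orange in the frame of can_orange below 0.4 m and horizontal distance between cap_orange and can_orange below 0.06 m and angle between cap_orange's own z axis and vertical below 0.25 rad and linear speed of cap_orange below 0.03 m/s and horizontal distance between cup_red and pocket1 below 0.006 m and z of each of cup_red, cup_blue in the frame of rack below 0.01 m and angle between each of cup_red, cup_blue's own z axis and vertical below 0.1 rad and horizontal distance between cup_blue and pocket2 below 0.006 m); the arm keeps its last pose, push and grip.
It fails at once if the green canister's cap is disturbed (moved over 10 mm) (distance of cap_green from where it was at the start of the episode above 0.01 m).
It fails at once if the salt jar is moved over 20 mm (distance of salt_jar from where it was at the start of the episode above 0.02 m).
It fails at once if the spatula is moved over 20 mm (distance of spatula from where it was at the start of the episode above 0.02 m).
It also fails if it takes over 72 s, if anything falls off the work surface, if the arm or the gripper's body presses on something with over 40 N, if the wrist force passes 120 N, or if a joint passes its speed limit or range.

## Working session

There is one attempt and no reset: what is moved stays moved. The work goes in short steps, Python scripts to look and compute and a shell command to move; the robot and the scene stay as the last step left them, time stands still between calls to the robot, and variables do not carry over. Pictures are saved under pics/ and viewed, at most 10 in all, crops included, and the job is handed in when it is done.

```bash
mkdir -p pics
python3 - <<'E'
from plant import manip
import cv2,numpy as np
s=manip.sense();print(s['t'],s['tcp_pos'],np.round(s['tool_rot'],3).tolist(),s['finger_gap'])
for c in("top","scene"):
    p,d=manip.read_camera(c);cv2.imwrite(f"pics/{c}0.png",p[:,:,::-1]);np.save(f"{c}_d.npy",d)
    for n in("cup_red","cup_blue","rack","pocket1","pocket2","can_orange","mouth","cap_orange","cap_green","salt_jar","spatula"):
        for f in("spot_point",):
            print(c,n,[(np.round(r['location']).tolist(),round(r['score'],2)) for r in getattr(manip,f)(n,c)][:3])
print(manip.camera_info("top"))
E
```

```text
0.0 [ 156.76649726 -630.2110906   256.83693716] [[0.97, 0.242, -0.001], [0.242, -0.97, 0.002], [-0.0, -0.002, -1.0]] 87.83941546061568
top cup_red [([575.0, -206.0, -4.0], 0.5)]
top cup_blue [([396.0, -267.0, 0.0], 0.86), ([477.0, -255.0, -1.0], 0.51)]
top rack [([516.0, 289.0, -4.0], 0.81)]
top pocket1 [([531.0, 295.0, 34.0], 0.93), ([506.0, 350.0, 32.0], 0.81), ([449.0, 15.0, 1.0], 0.16)]
top pocket2 [([531.0, 295.0, 34.0], 0.93), ([506.0, 350.0, 32.0], 0.81), ([449.0, 15.0, 1.0], 0.16)]
top can_orange [([446.0, 15.0, -1.0], 0.71)]
top mouth [([439.0, 14.0, 136.0], 0.9)]
top cap_orange [([441.0, 10.0, 111.0], 0.69), ([744.0, 167.0, 3.0], 0.3)]
top cap_green [([646.0, -11.0, 117.0], 0.72)]
top salt_jar [([740.0, 166.0, -0.0], 0.89)]
top spatula [([739.0, -235.0, 4.0], 0.73)]
scene cup_red [([576.0, -206.0, -5.0], 0.74)]
scene cup_blue [([398.0, -269.0, -3.0], 0.63), ([476.0, -256.0, 3.0], 0.6), ([737.0, 167.0, -1.0], 0.45)]
scene rack [([515.0, 291.0, -0.0], 0.76)]
scene pocket1 [([526.0, 288.0, 32.0], 0.8), ([511.0, 351.0, 35.0], 0.63)]
scene pocket2 [([526.0, 288.0, 32.0], 0.8), ([511.0, 351.0, 35.0], 0.63)]
scene can_orange [([444.0, 12.0, 118.0], 0.15)]
scene mouth [([443.0, 11.0, 136.0], 0.57)]
scene cap_orange [([444.0, 16.0, 117.0], 0.71)]
scene cap_green [([646.0, -8.0, 118.0], 0.88), ([510.0, 353.0, 34.0], 0.34)]
scene salt_jar [([738.0, 170.0, 2.0], 0.61)]
scene spatula [([735.0, -236.0, 2.0], 0.6)]
{'mtx': array([[433.60079004,   0.        , 322.42070135],
       [  0.        , 433.60079004, 199.72506206],
       [  0.        ,   0.        ,   1.        ]]), 'R': array([[-0.02457289, -0.99967939, -0.00610593],
       [-0.99276373,  0.02512013, -0.11742727],
       [ 0.117543  ,  0.00317622, -0.99306271]]), 't': array([ 28.07031544, 571.58528417, 988.51998054])}
```

View pics/top0.png

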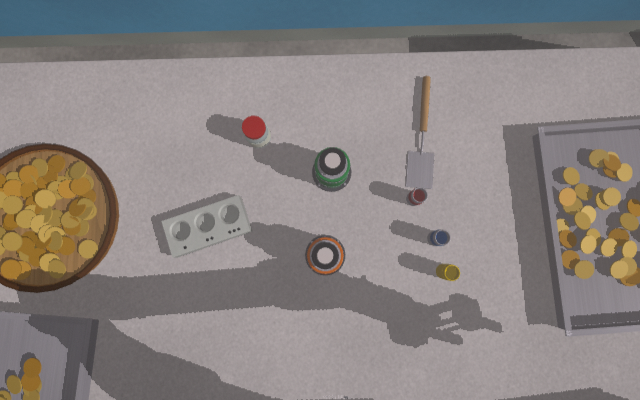

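View pics/scene0.png

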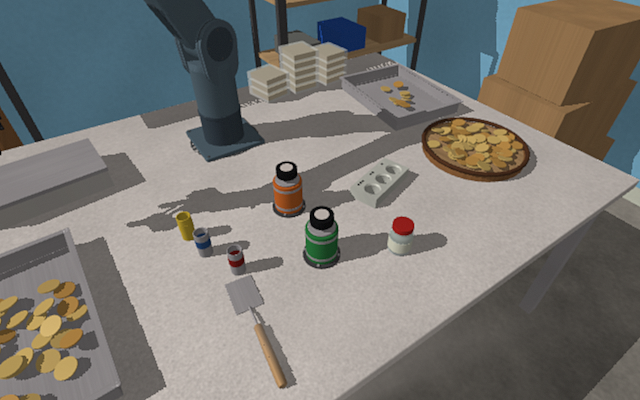

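The top view shows the pockets in dot order: 1 at (180,230), 2 at (206,222), 3 at (229,214). The red cup is at (418,196), blue (440,238), yellow decoy (450,272), orange cap (325,256) and green cap (332,165). The spatula blade lies next to the red cup. Next I'll measure these precisely from depth.

```bash
cat > h.py <<'E'
from plant import manip
import cv2,numpy as np
def cloud(c):
    s=manip.sense();p,d=manip.read_camera(c);i=manip.camera_info(c)
    v,u=np.mgrid[:400,:640];K=i['mtx']
    P=np.stack([(u-K[0,2])/K[0,0]*d,(v-K[1,2])/K[1,1]*d,d],-1).astype(float)
    if c=="wrist":
        T=np.array(i['T_tool_cam']);P=P@T[:3,:3].T+T[:3,3];W=P@np.array(s['tool_rot']).T+s['tcp_pos']
    else: W=(P-i['t'])@i['R']
    W[d<=0]=np.nan
    return p,W
def near(W,x,y,r,z0,z1):
    return (np.hypot(W[...,0]-x,W[...,1]-y)<r)&(W[...,2]>z0)&(W[...,2]<z1)
def circ(P):
    A=np.c_[2*P[:,:2],np.ones(len(P))];b=(P[:,:2]**2).sum(1);s=np.linalg.lstsq(A,b,rcond=None)[0]
    return s[:2].round(1),np.sqrt(s[2]+s[0]**2+s[1]**2).round(1)
def enc(m,W):
    c,r=cv2.minEnclosingCircle(W[m][:,:2].astype(np.float32));return np.round(c,1),round(r,1),m.sum(),np.median(W[m][:,2]).round(1)
E
python3 - <<'E'
from h import *
for c in("top","scene"):
    p,W=cloud(c)
    for n,x,y in(("red",576,-206),("blue",476,-256)):
        print(c,n,enc(near(W,x,y,30,69,80),W))
    print(c,"cap",enc(near(W,443,13,40,134,147),W))
    m=near(W,516,290,130,30,40)
    r=cv2.minAreaRect(W[m][:,:2].astype(np.float32));print(c,"rack",r,np.median(W[m][:,2]))
    print("table z",np.nanmedian(W[near(W,550,150,60,-15,15)][:,2]))
    # hole floors
    for x,y in((531-25,350),(528,292),(548,235)):
        m=near(W,x,y,17,-5,15);print("floor",m.sum(),W[m].mean(0).round(1))
    m=near(W,640,-225,90,1,12);print("blade",np.nanmin(W[m],0).round(),np.nanmax(W[m],0).round(),m.sum())
E
```

```text
top red (array([ 574. , -206.1]), 17.8, np.int64(70), np.float64(74.1))
top blue (array([ 476.8, -252.5]), 18.2, np.int64(73), np.float64(74.2))
top cap (array([443.7,  11. ]), 28.3, np.int64(582), np.float64(141.0))
top rack ((518.2254638671875, 289.6829833984375), (90.57746124267578, 191.04891967773438), 17.606109619140625) 34.72357812925139
table z -0.1762347942490155
floor 129 [507.  352.3   5. ]
floor 143 [528.2 293.4   5. ]
floor 142 [548.2 235.7   4.9]
blade [ 552. -315.    1.] [ 729. -136.   12.] 1552
scene red (array([ 574.8, -208.2]), 18.7, np.int64(81), np.float64(73.7))
scene blue (array([ 478., -255.]), 18.8, np.int64(73), np.float64(73.0))
scene cap (array([444.7,  10.2]), 30.4, np.int64(259), np.float64(140.4))
scene rack ((517.7386474609375, 287.21356201171875), (92.87861633300781, 194.75286865234375), 18.068500518798828) 33.938394266562554
table z -0.5460610136811159
floor 9 [499.5 362.5   7.9]
floor 4 [515.7 300.6   4.9]
floor 5 [537.3 242.5   4.9]
blade [ 553. -314.    1.] [ 729. -137.   12.] 1295
```

```bash
python3 -m handwheel '[{"turn":[0,0,0],"translation":[1,-0.6,0],"gripper":1},{"turn":[0,0,0],"translation":[1,-0.6,0],"gripper":1},{"turn":[0,0,0],"translation":[1,-0.6,0],"gripper":1},{"turn":[0,0,0],"translation":[1,-0.6,0],"gripper":1},{"turn":[0,0,0],"translation":[1,-0.6,0],"gripper":1},{"turn":[0,0,0],"translation":[1,-0.6,0],"gripper":1},{"turn":[0,0,0],"translation":[1,-0.6,0],"gripper":1},{"turn":[0,0,0],"translation":[1,-0.6,0],"gripper":1},{"turn":[0,0,0],"translation":[1,-0.6,0],"gripper":1},{"turn":[0,0,0],"translation":[1,-0.6,0],"gripper":1},{"turn":[0,0,0],"translation":[1,-0.6,0],"gripper":1},{"turn":[0,0,0],"translation":[1,-0.6,0],"gripper":1}]' 20
python3 -m handwheel '[{"turn":[0,0,0],"translation":[1,-0.6,0],"gripper":1},{"turn":[0,0,0],"translation":[1,-0.7,0],"gripper":1},{"turn":[0,0,0],"translation":[0.9,-0.7,0],"gripper":1},{"turn":[0,0,0],"translation":[0.6,-0.6,0],"gripper":1},{"turn":[0,0,0],"translation":[0.2,-0.3,0],"gripper":1},{"turn":[0,0,0],"translation":[0,0,0],"gripper":1},{"turn":[0,0,0],"translation":[0,0,0],"gripper":1}]'
cat >> h.py <<'E'
def go(x,y,z,az=None):
    s=manip.sense();R=np.array(s['tool_rot']);d=R.T@(np.array([x,y,z])-s['tcp_pos'])
    a=np.degrees(np.arctan2(R[1,1],R[0,1]))
    print("t",round(s['t'],2),"pos",np.round(s['tcp_pos'],1),"gap",round(s['finger_gap'],1),"grip",round(s['grip_force'],1),"units",np.round(d/30,2),"y-az",round(a,1),"tilt",np.round(R[:2,2],3),"j7",round(s['q'][6],2),"turn",None if az is None else round(-(az-a)/8,2))
E
python3 - <<'E'
from h import *
p,W=cloud("wrist");cv2.imwrite("pics/w1.png",p[:,:,::-1])
for n,x,y in(("red",575,-206),("blue",477,-254)): 
    m=near(W,x,y,30,69,80)
    if m.sum(): print(n,enc(m,W),circ(W[m]))
go(575,-206,58)
E
```

```text
t: 2.8
tcp_pos: [454.9, -333.5, 257.9]
tool_rot: [[0.97, 0.241, 0.0], [0.241, -0.97, -0.0], [0.0, 0.0, -1.0]]
ft_force: [-0.5, -0.9, 1.3]
finger_gap: 88.3
grip_force: 0.0
t: 3.68
tcp_pos: [540.0, -224.5, 257.7]
tool_rot: [[0.971, 0.24, -0.0], [0.24, -0.971, -0.001], [-0.001, 0.001, -1.0]]
ft_force: [-0.0, -0.5, -0.1]
finger_gap: 88.4
grip_force: 0.0
red (array([ 573.3, -207.1]), 17.9, np.int64(253), np.float64(75.7)) (array([ 573.6, -207. ]), np.float64(16.4))
blue (array([ 476.3, -252.8]), 18.1, np.int64(272), np.float64(75.4)) (array([ 476.9, -252.6]), np.float64(16.5))
t 3.73 pos [ 540.1 -224.5  257.7] gap 88.2 grip 0.0 units [ 1.28 -0.33  6.66] y-az -76.1 tilt [-0.    -0.001] j7 -1.08 turn None
```

```bash
python3 -m handwheel '[{"turn":[0,0,0],"translation":[0.6,-0.15,0.5],"gripper":1},{"turn":[0,0,0],"translation":[0.62,-0.15,0.9],"gripper":1},{"turn":[0,0,0],"translation":[0,0,1],"gripper":1},{"turn":[0,0,0],"translation":[0,0,1],"gripper":1},{"turn":[0,0,0],"translation":[0,0,1],"gripper":1},{"turn":[0,0,0],"translation":[0,0,1],"gripper":1},{"turn":[0,0,0],"translation":[0,0,0.8],"gripper":1},{"turn":[0,0,0],"translation":[0,0,0.46],"gripper":1},{"turn":[0,0,0],"translation":[0,0,0],"gripper":0.2},{"turn":[0,0,0],"translation":[0,0,0],"gripper":0.2},{"turn":[0,0,0],"translation":[0,0,0],"gripper":0.2},{"turn":[0,0,0],"translation":[0,0,0],"gripper":0.2}]' 20
python3 -c "
from h import *
go(509.6,350,258,10)"
```

```text
t: 5.22
tcp_pos: [574.6, -205.6, 58.6]
tool_rot: [[0.97, 0.241, 0.001], [0.241, -0.97, -0.0], [0.001, 0.001, -1.0]]
ft_force: [-0.2, 1.3, -0.3]
finger_gap: 50.0
grip_force: 0.0
t 5.22 pos [ 574.6 -205.6   58.6] gap 50.0 grip 0.0 units [  2.37 -18.49  -6.66] y-az -76.0 tilt [ 0.001 -0.   ] j7 -1.18 turn -10.75
```

```bash
python3 -m handwheel '[{"turn":[0,0,0],"translation":[0,0,0],"gripper":0.2},{"turn":[0,0,0],"translation":[0,0,0],"gripper":0.2},{"turn":[0,0,0],"translation":[0,0,0],"gripper":0.2},{"turn":[0,0,0],"translation":[0,0,-0.5],"gripper":0.2},{"turn":[0,0,0],"translation":[0,0,-1],"gripper":0.2},{"turn":[0,0,0],"translation":[0,0,-1],"gripper":0.2},{"turn":[0,0,0],"translation":[0,0,-1],"gripper":0.2},{"turn":[0,0,0],"translation":[0,0,-1],"gripper":0.2},{"turn":[0,0,0],"translation":[0,0,-1],"gripper":0.2},{"turn":[0,0,0],"translation":[0,0,-0.8],"gripper":0.2}]' 20
python3 -c "
from h import *
go(509.6,350,258,10)"
```

```text
t: 6.48
tcp_pos: [574.3, -205.4, 249.2]
tool_rot: [[0.97, 0.241, 0.001], [0.241, -0.97, -0.0], [0.001, 0.001, -1.0]]
ft_force: [-0.3, 0.1, -0.8]
finger_gap: 36.1
grip_force: 20.0
t 6.47 pos [ 574.3 -205.4  249.2] gap 36.1 grip 20.0 units [  2.38 -18.49  -0.3 ] y-az -76.0 tilt [ 0.001 -0.   ] j7 -1.14 turn -10.75
```

```bash
python3 -m handwheel '[{"turn":[0,0,0],"translation":[0.13,-1,0],"gripper":0.2},{"turn":[0,0,0],"translation":[0.13,-1,0],"gripper":0.2},{"turn":[0,0,0],"translation":[0.13,-1,0],"gripper":0.2},{"turn":[0,0,0],"translation":[0.13,-1,0],"gripper":0.2},{"turn":[0,0,0],"translation":[0.13,-1,0],"gripper":0.2},{"turn":[0,0,0],"translation":[0.13,-1,0],"gripper":0.2},{"turn":[0,0,0],"translation":[0.13,-1,0],"gripper":0.2},{"turn":[0,0,0],"translation":[0.13,-1,0],"gripper":0.2},{"turn":[0,0,0],"translation":[0.13,-1,0],"gripper":0.2},{"turn":[0,0,0],"translation":[0.13,-1,0],"gripper":0.2},{"turn":[0,0,0],"translation":[0.13,-1,0],"gripper":0.2},{"turn":[0,0,0],"translation":[0.13,-1,0],"gripper":0.2}]'
python3 -m handwheel '[{"turn":[0,0,0],"translation":[0.13,-1,0],"gripper":0.2},{"turn":[0,0,0],"translation":[0.13,-1,0],"gripper":0.2},{"turn":[0,0,-1],"translation":[0,-0.8,0],"gripper":0.2},{"turn":[0,0,-1],"translation":[0,-0.7,0],"gripper":0.2},{"turn":[0,0,-1],"translation":[0,0,0],"gripper":0.2},{"turn":[0,0,-1],"translation":[0,0,0],"gripper":0.2},{"turn":[0,0,-1],"translation":[0,0,0],"gripper":0.2},{"turn":[0,0,-1],"translation":[0,0,0],"gripper":0.2},{"turn":[0,0,-1],"translation":[0,0,0],"gripper":0.2},{"turn":[0,0,-1],"translation":[0,0,0],"gripper":0.2},{"turn":[0,0,-1],"translation":[0,0,0],"gripper":0.2},{"turn":[0,0,-1],"translation":[0,0,0],"gripper":0.2}]'
python3 - <<'E'
from h import *
go(509.6,350,258,10)
p,W=cloud("wrist");cv2.imwrite("pics/w2.png",p[:,:,::-1]);np.save("w2.npy",W)
m=near(W,518,290,130,31,40);r=cv2.minAreaRect(W[m][:,:2].astype(np.float32));print(r,m.sum())
top=m.astype(np.uint8)*255
p,W=cloud("top")
for x,y in((509.6,350),(527.7,292.7),(546,235)):
    m=near(W,x,y,26,-5,29);print(m.sum(),enc(m,W))
E
```

```text
t: 7.98
tcp_pos: [532.4, 156.1, 247.8]
tool_rot: [[0.97, 0.241, 0.001], [0.241, -0.97, -0.0], [0.001, 0.0, -1.0]]
ft_force: [-0.1, -0.9, -0.4]
finger_gap: 36.4
grip_force: 20.0
t: 9.48
tcp_pos: [512.1, 257.8, 247.7]
tool_rot: [[-0.074, 0.997, 0.001], [0.997, 0.074, -0.001], [-0.001, 0.001, -1.0]]
ft_force: [0.3, 0.1, -1.0]
finger_gap: 35.7
grip_force: 20.0
t 9.47 pos [512.1 257.8 247.7] gap 35.7 grip 20.0 units [ 3.07  0.14 -0.35] y-az 4.2 tilt [ 0.001 -0.001] j7 -0.75 turn -0.72
((517.39892578125, 288.802734375), (90.21233367919922, 190.34434509277344), 17.75082778930664) 8040
0 (array([0., 0.]), 0.0, np.int64(0), np.float64(nan))
87 (array([528.6, 291.5]), 21.2, np.int64(87), np.float64(5.4))
241 (array([546.3, 236.2]), 21.3, np.int64(241), np.float64(5.7))
  return _methods._mean(a, axis=axis, dtype=dtype,
  ret = ret.dtype.type(ret / rcount)
```

View pics/w2.png

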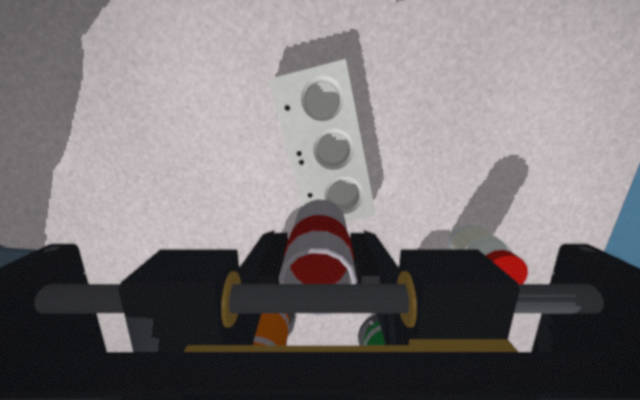

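Run:
```python
from h import *
W=np.load("w2.npy");go(509,350.5,85)
for x,y in((508.8,349.2),(527,292)):
    t=np.radians(np.arange(0,360,3));best=None
    # hole = pixels within 30 not on top plane
    m=near(W,x,y,30,-10,30);print(enc(m,W))
    m=near(W,x,y,40,31,40);P=W[m][:,:2]
    g=[(np.sort(np.hypot(*(P-[x+a,y+b]).T))[60],x+a,y+b) for a in np.arange(-5,5.1,.5) for b in np.arange(-5,5.1,.5)]
    r0=max(g)[0];print(r0,np.mean([k[1:] for k in g if k[0]>r0-.3],0))
```

```text
t 9.57 pos [512.1 257.8 247.5] gap 35.7 grip 20.0 units [3.09 0.11 5.42] y-az 4.0 tilt [ 0. -0.] j7 -0.75 turn None
(array([508.6, 349.1]), 21.1, np.int64(1039), np.float64(6.2))
21.38790014076746 [508.7047619  348.77142857]
(array([527. , 291.7]), 21.0, np.int64(895), np.float64(6.2))
21.474897898835483 [526.85416667 292.02083333]
```

```bash
python3 -m handwheel '[{"turn":[0,0,0],"translation":[0.8,0.1,0],"gripper":0.2},{"turn":[0,0,0],"translation":[1,0,0],"gripper":0.2},{"turn":[0,0,0],"translation":[0.8,0,0.6],"gripper":0.2},{"turn":[0,0,0],"translation":[0.49,0,1],"gripper":0.2},{"turn":[0,0,0],"translation":[0,0,1],"gripper":0.2},{"turn":[0,0,0],"translation":[0,0,1],"gripper":0.2},{"turn":[0,0,0],"translation":[0,0,0.8],"gripper":0.2},{"turn":[0,0,0],"translation":[0,0,0.35],"gripper":0.2},{"turn":[0,0,0],"translation":[0,0,0],"gripper":0.2},{"turn":[0,0,0],"translation":[0,0,0],"gripper":0.2}]'
python3 - <<'E'
from h import *
go(508.7,350.4,65)
E
```

```text
t: 10.82
tcp_pos: [509.3, 351.2, 105.6]
tool_rot: [[-0.068, 0.998, 0.001], [0.998, 0.068, 0.001], [0.001, 0.002, -1.0]]
ft_force: [-0.9, 0.1, -1.0]
finger_gap: 36.0
grip_force: 20.0
t 10.82 pos [509.3 351.2 105.6] gap 36.0 grip 20.0 units [-0.03 -0.02  1.35] y-az 3.9 tilt [0.001 0.001] j7 -0.98 turn None
```

```bash
python3 -m handwheel '[{"turn":[0,0,0],"translation":[-0.03,-0.02,0.3],"gripper":0.2},{"turn":[0,0,0],"translation":[0,0,0.3],"gripper":0.2},{"turn":[0,0,0],"translation":[0,0,0.3],"gripper":0.2},{"turn":[0,0,0],"translation":[0,0,0.3],"gripper":0.2},{"turn":[0,0,0],"translation":[0,0,0.14],"gripper":0.2},{"turn":[0,0,0],"translation":[0,0,0],"gripper":0.2}]'
python3 - <<'E'
from h import *
go(508.7,350.4,65);print(manip.sense()['ft_force'])
E
```

```text
t: 11.58
tcp_pos: [508.0, 349.8, 63.9]
tool_rot: [[-0.069, 0.998, -0.0], [0.998, 0.069, -0.0], [-0.0, -0.0, -1.0]]
ft_force: [0.7, -0.1, -0.4]
finger_gap: 35.4
grip_force: 20.0
t 11.57 pos [508.  349.8  63.9] gap 35.4 grip 20.0 units [ 0.02  0.02 -0.04] y-az 4.0 tilt [-0. -0.] j7 -1.01 turn None
[ 0.73403252 -0.06015634 -0.37142775]
```

```bash
python3 -m handwheel '[{"turn":[0,0,0],"translation":[0,0,0],"gripper":0.8},{"turn":[0,0,0],"translation":[0,0,0],"gripper":0.8},{"turn":[0,0,0],"translation":[0,0,0],"gripper":0.8},{"turn":[0,0,0],"translation":[0,0,0],"gripper":0.8},{"turn":[0,0,0],"translation":[0,0,-0.5],"gripper":1},{"turn":[0,0,0],"translation":[0,0,-1],"gripper":1},{"turn":[0,0,0],"translation":[0,0,-1],"gripper":1},{"turn":[0,0,0],"translation":[0,0,-1],"gripper":1},{"turn":[0,0,0],"translation":[0,0,-1],"gripper":1},{"turn":[0,0,0],"translation":[-0.9,0,-1],"gripper":1},{"turn":[0,0,0],"translation":[-1,0,-0.9],"gripper":1},{"turn":[0,0,0],"translation":[-1,0,0],"gripper":1}]'
python3 - <<'E'
from h import *
p,W=cloud("wrist");print(enc(near(W,508.7,349.2,26,73,86),W))
go(476.7,-252.7,255,-76)
E
```

```text
t: 13.08
tcp_pos: [515.2, 263.2, 259.6]
tool_rot: [[-0.07, 0.998, 0.005], [0.998, 0.07, 0.002], [0.002, 0.005, -1.0]]
ft_force: [0.3, 0.1, -1.3]
finger_gap: 88.1
grip_force: 0.0
(array([508.6, 349.1]), 17.8, np.int64(273), np.float64(80.8))
t 13.12 pos [515.9 257.7 258.1] gap 87.9 grip 0.0 units [-16.89  -2.41   0.15] y-az 3.7 tilt [ 0.003 -0.003] j7 -0.75 turn 9.97
```

```bash
python3 -m handwheel '[{"turn":[0,0,0],"translation":[-1,-0.14,0],"gripper":1},{"turn":[0,0,0],"translation":[-1,-0.14,0],"gripper":1},{"turn":[0,0,0],"translation":[-1,-0.14,0],"gripper":1},{"turn":[0,0,0],"translation":[-1,-0.14,0],"gripper":1},{"turn":[0,0,0],"translation":[-1,-0.14,0],"gripper":1},{"turn":[0,0,0],"translation":[-1,-0.14,0],"gripper":1},{"turn":[0,0,0],"translation":[-1,-0.14,0],"gripper":1},{"turn":[0,0,0],"translation":[-1,-0.14,0],"gripper":1},{"turn":[0,0,0],"translation":[-1,-0.14,0],"gripper":1},{"turn":[0,0,0],"translation":[-1,-0.14,0],"gripper":1},{"turn":[0,0,0],"translation":[-1,-0.14,0],"gripper":1},{"turn":[0,0,0],"translation":[-1,-0.14,0],"gripper":1}]'
python3 -m handwheel '[{"turn":[0,0,0],"translation":[-1,-0.15,0],"gripper":1},{"turn":[0,0,0],"translation":[-1,-0.15,0],"gripper":1},{"turn":[0,0,1],"translation":[-1,-0.15,0],"gripper":1},{"turn":[0,0,1],"translation":[-0.7,-0.3,0],"gripper":1},{"turn":[0,0,1],"translation":[0,0,0],"gripper":1},{"turn":[0,0,1],"translation":[0,0,0],"gripper":1},{"turn":[0,0,1],"translation":[0,0,0],"gripper":1},{"turn":[0,0,1],"translation":[0,0,0],"gripper":1},{"turn":[0,0,1],"translation":[0,0,0],"gripper":1},{"turn":[0,0,1],"translation":[0,0,0],"gripper":1},{"turn":[0,0,1],"translation":[0,0,0],"gripper":1},{"turn":[0,0,1],"translation":[0,0,0],"gripper":1}]'
python3 - <<'E'
from h import *
p,W=cloud("wrist");print(enc(near(W,476.7,-252.7,26,68,80),W))
go(476.7,-252.7,58,-76)
E
```

```text
t: 14.62
tcp_pos: [488.7, -100.3, 257.1]
tool_rot: [[-0.07, 0.998, 0.001], [0.998, 0.07, -0.0], [-0.0, 0.001, -1.0]]
ft_force: [0.2, -0.7, -0.3]
finger_gap: 88.3
grip_force: 0.0
t: 16.12
tcp_pos: [471.3, -210.2, 257.0]
tool_rot: [[0.971, 0.238, 0.001], [0.238, -0.971, 0.0], [0.001, 0.0, -1.0]]
ft_force: [-0.1, -0.5, -0.2]
finger_gap: 88.4
grip_force: 0.0
(array([ 476.3, -252.8]), 17.9, np.int64(287), np.float64(75.5))
t 16.18 pos [ 471.4 -210.2  257.1] gap 87.8 grip 0.0 units [-0.16  1.42  6.64] y-az -76.6 tilt [ 0.001 -0.   ] j7 -1.09 turn -0.07
```

```bash
python3 -m handwheel '[{"turn":[0,0,0],"translation":[-0.17,0.7,0.4],"gripper":1},{"turn":[0,0,0],"translation":[0,0.72,0.9],"gripper":1},{"turn":[0,0,0],"translation":[0,0,1],"gripper":0.9},{"turn":[0,0,0],"translation":[0,0,1],"gripper":0.8},{"turn":[0,0,0],"translation":[0,0,1],"gripper":0.8},{"turn":[0,0,0],"translation":[0,0,1],"gripper":0.8},{"turn":[0,0,0],"translation":[0,0,0.9],"gripper":0.8},{"turn":[0,0,0],"translation":[0,0,0.44],"gripper":0.8},{"turn":[0,0,0],"translation":[0,0,0],"gripper":0.8}]'
python3 -c "
from h import *
go(476.5,-252.7,58,-76)"
python3 -m handwheel '[{"turn":[0,0,0],"translation":[0,0,0],"gripper":0.2},{"turn":[0,0,0],"translation":[0,0,0],"gripper":0.2},{"turn":[0,0,0],"translation":[0,0,0],"gripper":0.2},{"turn":[0,0,0],"translation":[0,0,0],"gripper":0.2},{"turn":[0,0,0],"translation":[0,0,0],"gripper":0.2},{"turn":[0,0,0],"translation":[0,0,-0.5],"gripper":0.2},{"turn":[0,0,0],"translation":[0,0,-1],"gripper":0.2},{"turn":[0,0,0],"translation":[0,0,-1],"gripper":0.2},{"turn":[0,0,0],"translation":[0,0,-1],"gripper":0.2},{"turn":[0,0,0],"translation":[0,0,-1],"gripper":0.2},{"turn":[0,0,0],"translation":[0,0,-1],"gripper":0.2},{"turn":[0,0,0],"translation":[0,0,-1],"gripper":0.2}]' 20
python3 -c "
from h import *
go(515,215,254,4)"
```

```text
t: 17.3
tcp_pos: [475.8, -253.7, 56.2]
tool_rot: [[0.97, 0.242, -0.002], [0.242, -0.97, 0.001], [-0.001, -0.001, -1.0]]
ft_force: [0.0, 0.2, 0.5]
finger_gap: 70.1
grip_force: 0.0
t 17.3 pos [ 475.8 -253.7   56.2] gap 70.1 grip 0.0 units [ 0.03 -0.03 -0.06] y-az -76.0 tilt [-0.002  0.001] j7 -1.09 turn 0.0
t: 18.8
tcp_pos: [476.1, -253.1, 253.8]
tool_rot: [[0.97, 0.242, 0.0], [0.242, -0.97, -0.0], [0.0, 0.0, -1.0]]
ft_force: [-0.7, -0.0, -0.2]
finger_gap: 35.9
grip_force: 20.0
t 18.8 pos [ 476.1 -253.1  253.8] gap 35.9 grip 20.0 units [ 5.030e+00 -1.483e+01 -1.000e-02] y-az -76.0 tilt [ 0. -0.] j7 -1.01 turn -10.0
```

```bash
python3 -m handwheel '[{"turn":[0,0,0],"translation":[0.34,-1,0],"gripper":0.2},{"turn":[0,0,0],"translation":[0.34,-1,0],"gripper":0.2},{"turn":[0,0,0],"translation":[0.34,-1,0],"gripper":0.2},{"turn":[0,0,0],"translation":[0.34,-1,0],"gripper":0.2},{"turn":[0,0,0],"translation":[0.34,-1,0],"gripper":0.2},{"turn":[0,0,0],"translation":[0.34,-1,0],"gripper":0.2},{"turn":[0,0,0],"translation":[0.34,-1,0],"gripper":0.2},{"turn":[0,0,0],"translation":[0.34,-1,0],"gripper":0.2},{"turn":[0,0,0],"translation":[0.34,-1,0],"gripper":0.2},{"turn":[0,0,0],"translation":[0.34,-1,0],"gripper":0.2},{"turn":[0,0,0],"translation":[0.34,-1,0],"gripper":0.2},{"turn":[0,0,0],"translation":[0.34,-1,0],"gripper":0.2}]'
python3 -m handwheel '[{"turn":[0,0,0],"translation":[0.34,-1,0],"gripper":0.2},{"turn":[0,0,-1],"translation":[0.34,-1,0],"gripper":0.2},{"turn":[0,0,-1],"translation":[0.3,-0.8,0],"gripper":0.2},{"turn":[0,0,-1],"translation":[0,0,0],"gripper":0.2},{"turn":[0,0,-1],"translation":[0,0,0],"gripper":0.2},{"turn":[0,0,-1],"translation":[0,0,0],"gripper":0.2},{"turn":[0,0,-1],"translation":[0,0,0],"gripper":0.2},{"turn":[0,0,-1],"translation":[0,0,0],"gripper":0.2},{"turn":[0,0,-1],"translation":[0,0,0],"gripper":0.2},{"turn":[0,0,-1],"translation":[0,0,0],"gripper":0.2},{"turn":[0,0,-1],"translation":[0,0,0],"gripper":0.2},{"turn":[0,0,0],"translation":[0,0,0],"gripper":0.2}]'
python3 -c "
from h import *
go(527,291.6,104,4)"
```

```text
t: 20.3
tcp_pos: [508.1, 126.5, 252.7]
tool_rot: [[0.97, 0.241, 0.0], [0.241, -0.97, -0.0], [0.0, 0.0, -1.0]]
ft_force: [-0.7, 0.7, -1.1]
finger_gap: 35.9
grip_force: 20.0
t: 21.8
tcp_pos: [512.9, 214.1, 252.5]
tool_rot: [[-0.068, 0.998, 0.0], [0.998, 0.068, -0.0], [-0.0, 0.0, -1.0]]
ft_force: [0.3, -0.3, -0.7]
finger_gap: 35.9
grip_force: 20.0
t 21.8 pos [512.9 214.1 252.5] gap 35.9 grip 20.0 units [2.55 0.64 4.95] y-az 3.9 tilt [ 0. -0.] j7 -0.71 turn -0.01
```

```bash
python3 -m handwheel '[{"turn":[0,0,0],"translation":[0.8,0.2,0],"gripper":0.2},{"turn":[0,0,0],"translation":[1,0.3,0],"gripper":0.2},{"turn":[0,0,0],"translation":[0.75,0.14,0.5],"gripper":0.2},{"turn":[0,0,0],"translation":[0,0,1],"gripper":0.2},{"turn":[0,0,0],"translation":[0,0,1],"gripper":0.2},{"turn":[0,0,0],"translation":[0,0,1],"gripper":0.2},{"turn":[0,0,0],"translation":[0,0,0.9],"gripper":0.2},{"turn":[0,0,0],"translation":[0,0,0.5],"gripper":0.2},{"turn":[0,0,0],"translation":[0,0,0],"gripper":0.2},{"turn":[0,0,0],"translation":[0,0,0],"gripper":0.2}]'
python3 -c "
from h import *
go(527,291.6,63.5,4)"
```

```text
t: 23.05
tcp_pos: [527.5, 292.6, 106.2]
tool_rot: [[-0.069, 0.998, 0.001], [0.998, 0.069, 0.001], [0.001, 0.002, -1.0]]
ft_force: [0.1, -0.2, -0.9]
finger_gap: 36.3
grip_force: 20.0
t 23.05 pos [527.5 292.6 106.2] gap 36.3 grip 20.0 units [-0.03 -0.02  1.42] y-az 3.9 tilt [0.001 0.001] j7 -0.93 turn -0.01
```

```bash
python3 -m handwheel '[{"turn":[0,0,0],"translation":[-0.02,-0.02,0.3],"gripper":0.2},{"turn":[0,0,0],"translation":[0,0,0.3],"gripper":0.2},{"turn":[0,0,0],"translation":[0,0,0.3],"gripper":0.2},{"turn":[0,0,0],"translation":[0,0,0.3],"gripper":0.2},{"turn":[0,0,0],"translation":[0,0,0.16],"gripper":0.2},{"turn":[0,0,0],"translation":[0,0,0],"gripper":0.2}]'
python3 -c "
from h import *
go(527,291.6,63.5,4);print(manip.sense()['ft_force'])"
```

```text
t: 23.8
tcp_pos: [526.1, 291.4, 63.7]
tool_rot: [[-0.069, 0.998, -0.001], [0.998, 0.069, -0.0], [-0.0, -0.001, -1.0]]
ft_force: [-0.8, -0.5, -0.6]
finger_gap: 35.6
grip_force: 20.0
t 23.8 pos [526.1 291.4  63.7] gap 35.6 grip 20.0 units [0.01 0.03 0.01] y-az 4.0 tilt [-0.001 -0.   ] j7 -0.97 turn -0.0
[-0.77654019 -0.45471923 -0.59236972]
```

```bash
python3 -m handwheel '[{"turn":[0,0,0],"translation":[0,0,0],"gripper":0.8},{"turn":[0,0,0],"translation":[0,0,0],"gripper":0.8},{"turn":[0,0,0],"translation":[0,0,0],"gripper":0.8},{"turn":[0,0,0],"translation":[0,0,0],"gripper":0.8},{"turn":[0,0,0],"translation":[0,0,-0.5],"gripper":1},{"turn":[0,0,0],"translation":[0,0,-1],"gripper":1},{"turn":[0,0,0],"translation":[0,0,-1],"gripper":1},{"turn":[0,0,0],"translation":[0,0,-1],"gripper":1},{"turn":[0,0,0],"translation":[0,0,-1],"gripper":1},{"turn":[0,0,0],"translation":[-0.9,0,-1],"gripper":1},{"turn":[0,0,0],"translation":[-1,0,-0.9],"gripper":1},{"turn":[0,0,0],"translation":[-1,0,0],"gripper":1}]'
python3 - <<'E'
from h import *
p,W=cloud("wrist");print(enc(near(W,508.7,349.2,26,73,86),W),enc(near(W,527,292,26,73,86),W))
go(444,11,255,4)
E
```

```text
t: 25.3
tcp_pos: [533.4, 204.8, 259.6]
tool_rot: [[-0.07, 0.998, 0.005], [0.998, 0.07, 0.002], [0.001, 0.005, -1.0]]
ft_force: [0.2, 0.3, -0.4]
finger_gap: 87.9
grip_force: 0.0
(array([508.3, 349. ]), 18.0, np.int64(425), np.float64(80.5)) (array([525.2, 291.3]), 17.8, np.int64(276), np.float64(80.9))
t 25.35 pos [533.9 199.2 258. ] gap 87.9 grip 0.0 units [-6.07 -3.4   0.11] y-az 3.7 tilt [ 0.003 -0.003] j7 -0.68 turn -0.04
```

```bash
python3 -m handwheel '[{"turn":[0,0,0],"translation":[-0.99,-0.44,0],"gripper":1},{"turn":[0,0,0],"translation":[-0.99,-0.44,0],"gripper":1},{"turn":[0,0,0],"translation":[-0.99,-0.44,0],"gripper":1},{"turn":[0,0,0],"translation":[-0.99,-0.44,0],"gripper":1},{"turn":[0,0,0],"translation":[-0.99,-0.44,0],"gripper":1},{"turn":[0,0,0],"translation":[-0.99,-0.44,0],"gripper":1},{"turn":[0,0,0],"translation":[-0.99,-0.44,0],"gripper":1},{"turn":[0,0,0],"translation":[-0.99,-0.44,0],"gripper":1},{"turn":[0,0,0],"translation":[0,0,0],"gripper":1}]'
python3 - <<'E'
from h import *
p,W=cloud("wrist");cv2.imwrite("pics/w3.png",p[:,:,::-1]);print(enc(near(W,443.5,10.5,40,134,147),W))
go(443.5,10.5,131,4);print(manip.sense()['q'])
E
```

```text
t: 26.48
tcp_pos: [442.7, -41.7, 256.7]
tool_rot: [[-0.065, 0.998, -0.0], [0.998, 0.065, -0.002], [-0.002, -0.0, -1.0]]
ft_force: [0.1, 0.5, -0.1]
finger_gap: 88.0
grip_force: 0.0
(array([443. ,  10.7]), 28.5, np.int64(3427), np.float64(142.3))
t 26.52 pos [443.3 -40.1 256.8] gap 88.2 grip 0.0 units [1.69 0.12 4.19] y-az 3.9 tilt [ 0.001 -0.001] j7 -0.14 turn -0.02
[ 0.61147125  0.25887456 -0.71092911  2.02457834  0.21088931  0.92904673
 -0.14264296]
```

```bash
python3 -m handwheel '[{"turn":[0,0,0],"translation":[0.8,0.05,0],"gripper":1},{"turn":[0,0,0],"translation":[0.88,0.05,0],"gripper":1},{"turn":[0,0,0],"translation":[0,0,0.8],"gripper":1},{"turn":[0,0,0],"translation":[0,0,1],"gripper":1},{"turn":[0,0,0],"translation":[0,0,1],"gripper":1},{"turn":[0,0,0],"translation":[0,0,0.8],"gripper":1},{"turn":[0,0,0],"translation":[0,0,0.5],"gripper":1},{"turn":[0,0,0],"translation":[0,0,0],"gripper":1}]'
python3 -c "
from h import *
go(443.2,10.6,131,4);print(manip.sense()['ft_force'])"
```

```text
t: 27.52
tcp_pos: [442.7, 11.7, 132.9]
tool_rot: [[-0.071, 0.998, -0.001], [0.998, 0.071, 0.0], [0.001, -0.001, -1.0]]
ft_force: [0.6, -0.3, 0.6]
finger_gap: 88.5
grip_force: 0.0
t 27.52 pos [442.7  11.7 132.9] gap 88.5 grip 0.0 units [-0.04  0.01  0.06] y-az 4.0 tilt [-0.001  0.   ] j7 -0.46 turn 0.01
[ 0.56327375 -0.28777106  0.63228688]
```

Close at 12 N, then try turning +16° about tool z.

```bash
python3 -m handwheel '[{"turn":[0,0,0],"translation":[-0.02,0.01,0.05],"gripper":0.4},{"turn":[0,0,0],"translation":[0,0,0],"gripper":0.4},{"turn":[0,0,0],"translation":[0,0,0],"gripper":0.4},{"turn":[0,0,0],"translation":[0,0,0],"gripper":0.4},{"turn":[0,0,0],"translation":[0,0,0],"gripper":0.4},{"turn":[0,0,0],"translation":[0,0,0],"gripper":0.4}]' 12
python3 -c "
from h import *
go(443.2,10.6,131,4);print(manip.sense()['ft_force'],manip.sense()['ft_torque'])"
python3 -m handwheel '[{"turn":[0,0,0.5],"translation":[0,0,0],"gripper":0.4},{"turn":[0,0,0.5],"translation":[0,0,0],"gripper":0.4},{"turn":[0,0,0.5],"translation":[0,0,0],"gripper":0.4},{"turn":[0,0,0],"translation":[0,0,0],"gripper":0.4}]' 12
python3 -c "
from h import *
go(443.2,10.6,131,4);print(manip.sense()['ft_force'],manip.sense()['ft_torque'])"
```

```text
t: 28.28
tcp_pos: [443.6, 10.2, 132.0]
tool_rot: [[-0.069, 0.998, 0.001], [0.998, 0.069, -0.0], [-0.0, 0.001, -1.0]]
ft_force: [-0.2, -1.4, 6.4]
finger_gap: 56.5
grip_force: 12.0
t 28.27 pos [443.6  10.2 132. ] gap 56.5 grip 12.0 units [ 0.01 -0.01  0.03] y-az 4.0 tilt [ 0.001 -0.   ] j7 -0.46 turn -0.0
[-0.1743596  -1.39480346  6.41768185] [-0.16058899  0.0338419  -0.05009148]
t: 28.78
tcp_pos: [443.6, 10.2, 132.0]
tool_rot: [[0.139, 0.99, 0.001], [0.99, -0.139, -0.0], [-0.0, 0.001, -1.0]]
ft_force: [-1.7, -1.1, 5.2]
finger_gap: 56.1
grip_force: 12.0
t 28.77 pos [443.6  10.2 132. ] gap 56.1 grip 12.0 units [ 0.01 -0.02  0.03] y-az -8.0 tilt [ 0.001 -0.   ] j7 -0.64 turn -1.5
[-1.68542384 -1.08220467  5.2312343 ] [-0.19575184  0.02254526  0.07344637]
```

```bash
for i in 1; do :; done; python3 -m handwheel '[{"turn":[0,0,0.5],"translation":[0,0,0],"gripper":0.4},{"turn":[0,0,0.5],"translation":[0,0,0],"gripper":0.4}]'>/dev/null
python3 -c "
from h import *
go(443.2,10.6,131,4);print(manip.sense()['ft_force'],manip.sense()['ft_torque'])"
python3 -m handwheel '[{"turn":[0,0,0.5],"translation":[0,0,0],"gripper":0.4},{"turn":[0,0,0.5],"translation":[0,0,0],"gripper":0.4}]' >/dev/null
python3 -c "
from h import *
go(443.2,10.6,131,4);print(manip.sense()['ft_force'],manip.sense()['ft_torque'])"
```

```text
t 29.02 pos [443.6  10.5 131.9] gap 55.8 grip 12.0 units [-0.   -0.01  0.03] y-az -16.0 tilt [0.001 0.   ] j7 -0.76 turn -2.5
[0.49070693 0.84680308 2.42490321] [-0.02735958 -0.1253867   0.59335516]
t 29.27 pos [443.5  10.6 131.7] gap 55.8 grip 11.7 units [-0.   -0.01  0.02] y-az -24.0 tilt [0.001 0.   ] j7 -0.87 turn -3.5
[0.64598194 0.63397503 1.16825054] [ 0.0970484  -0.16691629  0.44612645]
```

It met a hard stop (0.59 Nm) and the cap slipped in the fingers, so I'll turn the other way.

```bash
python3 -m handwheel '[{"turn":[0,0,-0.5],"translation":[0,0,0],"gripper":0.4},{"turn":[0,0,-0.8],"translation":[0,0,0],"gripper":0.4},{"turn":[0,0,-0.8],"translation":[0,0,0],"gripper":0.4},{"turn":[0,0,-0.8],"translation":[0,0,0],"gripper":0.4},{"turn":[0,0,-0.8],"translation":[0,0,0],"gripper":0.4},{"turn":[0,0,-0.8],"translation":[0,0,0],"gripper":0.4},{"turn":[0,0,-0.8],"translation":[0,0,0],"gripper":0.4}]' 14 >/dev/null
python3 -c "
from h import *
go(443.2,10.6,131,4);print(manip.sense()['ft_force'],manip.sense()['ft_torque'])"
python3 -m handwheel '[{"turn":[0,0,-0.8],"translation":[0,0,0],"gripper":0.4},{"turn":[0,0,-0.8],"translation":[0,0,0],"gripper":0.4},{"turn":[0,0,-0.8],"translation":[0,0,0],"gripper":0.4},{"turn":[0,0,-0.8],"translation":[0,0,0],"gripper":0.4},{"turn":[0,0,-0.8],"translation":[0,0,0],"gripper":0.4},{"turn":[0,0,-0.8],"translation":[0,0,0],"gripper":0.4},{"turn":[0,0,-0.8],"translation":[0,0,0],"gripper":0.4}]' >/dev/null
python3 -c "
from h import *
go(443.2,10.6,131,4);print(manip.sense()['ft_force'],manip.sense()['ft_torque'])"
```

```text
t 30.15 pos [443.4  10.2 131.7] gap 55.8 grip 14.0 units [ 0.02 -0.    0.02] y-az 18.6 tilt [0. 0.] j7 -0.25 turn 1.83
[-0.24259651  0.56853485  1.59893888] [-0.04629073 -0.18224904 -0.02957496]
t 31.02 pos [443.4  10.3 131.7] gap 55.6 grip 14.0 units [0.01 0.   0.02] y-az 63.4 tilt [0. 0.] j7 0.41 turn 7.43
[-0.69097003 -0.63576819  1.14876266] [ 0.03905374 -0.22519783  0.00191304]
```

```bash
python3 -m handwheel '[{"turn":[0,0,0],"translation":[0,0,0],"gripper":0.4},{"turn":[0,0,0],"translation":[0,0,-0.1],"gripper":0.4},{"turn":[0,0,0],"translation":[0,0,-0.1],"gripper":0.4},{"turn":[0,0,0],"translation":[0,0,0],"gripper":0.4}]' 20
python3 -c "
from h import *
go(443.2,10.6,205,4);print(manip.sense()['ft_force'],manip.sense()['ft_torque'])"
```

```text
t: 31.52
tcp_pos: [443.3, 10.2, 137.9]
tool_rot: [[-0.892, 0.452, 0.0], [0.452, 0.892, -0.0], [-0.0, -0.0, -1.0]]
ft_force: [-0.4, -0.7, -0.8]
finger_gap: 55.6
grip_force: 20.0
t 31.52 pos [443.3  10.2 137.9] gap 55.6 grip 20.0 units [ 0.01  0.01 -2.24] y-az 63.1 tilt [ 0. -0.] j7 0.41 turn 7.39
[-0.36800944 -0.66281684 -0.7804711 ] [-0.02005688 -0.08894538 -0.0079267 ]
```

Up 6 mm with only the cap's weight felt, so it's free. Lift on.

```bash
python3 -m handwheel '[{"turn":[0,0,0],"translation":[0,0,-0.3],"gripper":0.4},{"turn":[0,0,0],"translation":[0,0,-0.5],"gripper":0.4},{"turn":[0,0,0],"translation":[0,0,-0.5],"gripper":0.4},{"turn":[0,0,0],"translation":[0,0,-0.5],"gripper":0.4},{"turn":[0,0,0],"translation":[0,0,-0.5],"gripper":0.4},{"turn":[0,0,0],"translation":[0,0,-0.3],"gripper":0.4},{"turn":[0,0,0],"translation":[0,0,-0.1],"gripper":0.4},{"turn":[0,0,0],"translation":[0,0,0],"gripper":0.4},{"turn":[0,0,0],"translation":[0,0,0],"gripper":0.4},{"turn":[0,0,0],"translation":[0,0,0],"gripper":0.4},{"turn":[0,0,0],"translation":[0,0,0],"gripper":0.4}]'
python3 - <<'E'
from h import *
go(443.2,10.6,205,4)
p,W=cloud("scene");cv2.imwrite("pics/s2.png",p[100:300,180:480,::-1])
p,W=cloud("top");print(enc(near(W,508.7,349.2,26,73,86),W),enc(near(W,527,292,26,73,86),W))
E
```

```text
t: 32.9
tcp_pos: [443.2, 10.3, 218.5]
tool_rot: [[-0.892, 0.451, -0.0], [0.451, 0.892, 0.0], [0.0, -0.0, -1.0]]
ft_force: [0.1, -0.3, -0.4]
finger_gap: 55.9
grip_force: 20.0
t 32.9 pos [443.2  10.3 218.5] gap 55.9 grip 20.0 units [0.   0.01 0.45] y-az 63.2 tilt [-0.  0.] j7 0.56 turn 7.4
(array([509.3, 349.7]), 18.2, np.int64(79), np.float64(78.1)) (array([525.9, 292.3]), 18.4, np.int64(76), np.float64(79.3))
```

View pics/s2.png

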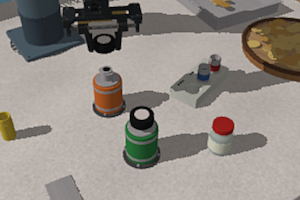

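The crop shows the orange canister's bare neck at (107,73), with the cap held level above it at (103,40). Both cups stand in the rack at (205,72) and (215,62), and the green cap and salt jar look untouched. Handing in.

```bash
python3 -c "
from plant import manip
print(manip.finish_job())"
```

```text
the job is handed in; nothing more can be done
None
```

The job is handed in at about 33 s of the 72 s allowed: red cup seated in pocket 1, blue cup in pocket 2 (both about 1–2 mm off centre), and the orange canister's cap unscrewed and held level and still about 87 mm above where it sat; the hand-in returned no verdict.

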